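# Start the retaining cap on a window cell by turning it back, then screw it home

## Task

Close the window cell: set the knurled retaining cap on its threaded neck and, under a light press, turn it backward (counter-clockwise from above) until you feel the thread starts drop in, then screw it clockwise until it is fully home and hand-tight, the red seal ring squeezed down flush between cap and shoulder. Never force or overtighten it, since the window under it is glass, then let go of it and leave the other things on the bench where they are.

Things in the scene. Friction and masses are not known exactly. Their poses are not given: they have to be found in the camera images.
- cap: Loose aluminium retaining cap, knurled rim 54 mm across, 26 mm tall, 23 mm hole in its top, 60-105 g, lying mouth down on the worktop. Origin: centre of the open underside, z up through the top. Grip it across the rim. Bore 42.4 mm; inside, 120 degrees apart, are three lugs 3 mm tall and wide, undersides 4 mm above the open rim; their angle to the thread starts is unknown and cannot be seen.
- cell: Window cell bolted upright to the worktop: dark 80 x 80 x 10 mm plate with four screw heads, round steel body 53 mm across, and on it a brass threaded neck, 40 mm over the thread, with a glass window inside. Origin: on the neck's axis at the worktop, z up. A brass gas stub points along its x axis at height 34 mm, out to 51 mm from the axis.
- cell_land (a point): Point on the neck's axis at the level top lands of the thread, 78 mm above the cell's origin. Between the lands are three entry gaps, 30 degrees wide. A blunt 2.8 mm rib ends each land on its clockwise side, so a cap sitting on the lands is blocked clockwise. Turned counter-clockwise (at most 100 degrees) under a press of 2 to 6 N it drops 5.5 to 7.5 mm into the gaps, then meets the ribs.
- cell_thread (a point): Point on the neck's axis 70 mm above the cell's origin, in the thread: right-handed, 22.5 mm travel per turn, 1.5 mm play up and down, 1 mm sideways. Once dropped, the cap screws clockwise 100 to 135 degrees to home. Cap origin above cell origin: 74 mm on the lands (77 mm on the ribs), 66.5-68.5 mm dropped, 64.7 mm touching the seal, 62.7 mm home.
- cell_shoulder (a point): Point on the axis at the cell's steel shoulder, 62.7 mm above its origin, where the cap's rim seats. The cap turns with under 0.15 N m until it seats; hand-tight is 0.2 to 0.4 N m at the stop. Over about 0.5 N m it is overtightened: the contact forces between cap and cell (thread plus shoulder, magnitudes added) pass 120 N, which is too much for the glass.
- seal (a joint): Squeeze of the soft red seal ring that lies round the neck on the cell's shoulder: 0 when free (2 mm proud of the shoulder), 0.002 m when pressed flush with it. It springs back with 5 N per mm, so only the screwed-down cap keeps it squeezed.
- window_cap: Bystander: flat black round cap with a white insert, 61 mm across, 13 mm high, lying right of and behind the cell. Origin: centre of its underside.
- blower_bulb: Bystander: black rubber dust blower, 52 mm across, 90 mm tall, standing left of and behind the cell. Origin: centre of its underside.
- tape_roll: Bystander: cream roll of masking tape lying flat, 59 mm across, 18 mm high, at the left front. Origin: centre of its underside.
- tweezers: Bystander: steel tweezers, 126 mm long, 9 mm high, lying near the front edge. Origin: centre of their underside.
Not all that is in view belongs to the job. What is shaped like the cap but yellow is not meant.

How it is judged:
On the way:
1. the cap has dropped into its thread start on the cell's neck (z of cap in the frame of cell below 0.0705 m and horizontal distance between cap and cell below 0.003 m and angle between cap's own z axis and vertical below 0.06 rad), for 0.1 s.
At the end, for the whole second after the job is handed in: the cap is screwed home and released: its underside less than 63.6 mm above the cell's foot (home is 62.7), centred on the neck within 2 mm, level within 0.03 rad, at rest, and the seal ring squeezed by more than 1.2 of its 2 mm (value of joint seal above 0.0012 m and z of cap in the frame of cell below 0.0636 m and horizontal distance between cap and cell below 0.002 m and angle between cap's own z axis and vertical below 0.03 rad and linear speed of cap below 0.005 m/s); the robot touches nothing.
It fails at once if the cap is forced: contact forces between cap and cell add up to more than 120 N (overtightened, jammed or rammed) (contact force between cap and cell above 120 N).
It fails at once if a bystander is pushed more than 20 mm (distance of any of window_cap, blower_bulb, tape_roll, tweezers from where it was at the start of the episode above 0.02 m).
It also fails if it takes over 58 s, if anything falls off the work surface, if the arm or the gripper's body presses on something with over 40 N, if the wrist force passes 120 N, or if a joint passes its speed limit or range.

## Robot

A 7-joint arm with a two-finger parallel gripper is mounted at the origin on a cart in front of the work surface, level with it; the furniture and walls round the work are solid. World frame = base frame: x ahead of the robot, y to its left, z up, the work surface at z = 0. Lengths are in m, angles in rad, forces in N, time in s.
With the tool pointing down it reaches from about 0.425 to 0.875 m from the base axis. Payload 4.7 kg.
Tool frame: the origin (TCP) lies on the centre line of the jaws, within the pads' length; the fingertips stand 22 mm ahead of it and the grasp point (between the pads) lies 3 mm ahead of it; z points along the fingers, y is the direction in which the jaws open and shut (so a half turn about z gives the same grasp; the last joint's range is limited). The gripper opens to 87 mm and grips with 3 to 60 N. Pads are 19 mm wide; open, the fingers measure 117 mm over their backs; the gripper's body (75 mm by 190 mm) begins 51 mm behind the grasp point.
Start: joints at [1.275, 0.321, -0.07, 1.45, 0.023, 1.371, -0.057], TCP at [0.198, -0.619, 0.216] pointing down, gripper open.
Joint ranges: [-2.86, 2.86], [-0.3, 2.09], [-1.38, 1.24], [0.06, 2.45], [-1.56, 4.7], [0.09, 2.05], [-2.69, 2.69]. Speed limits (rad/s): [2.57, 2.57, 3.14, 3.14, 3.14, 3.14, 3.14].

## Interface

Orientations are given as a rotation vector (axis times angle).
In Python, from bench import ctrl, imaging, close_job, finder gives the robot as it stands. The module is installed in compiled form; this text tells all that it offers.
- The arm moves only by the shell command python3 -m jog 'ROWS' [FORCE]. ROWS is JSON, a list that holds one entry, the list of rows, each a list of 7 numbers: the shift along the tool's x, y, z in cm, then the turn, a rotation vector about the tool's x, y, z in degrees, then the finger opening in cm, from 0 to 8.7. In form: [[[dx, dy, dz, ax, ay, az, claw], ...]]. A call has 1 to 12 rows; each row shifts and turns the commanded pose from where the row before left it, along the tool's axes as they then stand; what a row does not reach is not made up. A row lasts 1/10 s, in which the tool goes at most 50 mm and 8.59 degrees, less where a joint would pass 70% of its speed; a pose out of reach is approached as far as the arm can. A call is refused whole if a number of a shift passes 5 or a number of a turn 8.59, either way. A call with a gripper value outside its range is refused whole. The fingers move at their own pace and stop on an object; FORCE is the grip in N (left out, the last holds). Time passes only in rows, so rows that do not move let the fingers close. It gives the time, the measured TCP pose, the force and the opening at its end, in the units of the state.
- ctrl.get_state(): the state, without advancing time (a new reading comes with each control period).
- imaging.get_image(name): name is "scene" or "top" or "wrist"; returns a dict with "frame" (384x512x3 uint8, red, green, blue), "intrinsics" (3x3 intrinsics, pixels), "k1" (the pictures are not rectified: a ray, as slopes to the right and down, at radius r is drawn at 1 + k1 r^2 times it, then the intrinsics apply), "pose" (4x4, takes a point from camera to world coordinates). Camera axes: x right, y down, z forward; pixel columns grow to the right and rows downward; lengths in m; the calibration is good to about 2 mm. A picture is of the moment at which its call begins. There is no depth.
- close_job(): hands the job in, once; it reports no verdict.
Trained networks look in the newest picture that a camera, given by its name, has taken for a name from the list of things; names that differ only in an ending like _2 or _b are one class to them, and where a whole thing is asked for, a point or a joint stands for the part that bears it (a point fixed in the world has none). Each returns a list of dicts, best first, with "conf" (0 to 1); they miss things now and then, are a little off and sometimes report something else, mostly with a low value. They report only what shows in the picture. A call takes as long as a camera call. They do not tell look-alikes from the thing itself.
- finder.trace(label, camera): "region" (384x512 bool, what is visible of it) and "point" ([row, column] as shares, 0 to 1, of the picture: columns of its width, rows of its height, amid what is visible of it).
- finder.spot_point(label, camera): "point" ([row, column] as shares, 0 to 1, of the picture: columns of its width, rows of its height: a listed point, or the origin of a listed thing).
The state is a dict: "time": time; "joint_positions": joint angles; "qd": joint speeds; "joint_torque": joint torques, N m; "position": TCP position; "tool_rot": TCP orientation; "ft_force": force on the tool from outside, world axes, zero at the start; "torque": the same for the moment, N m; "grip_width": opening from 0.0 (shut) to 1.0 (fully open).
Only numpy, scipy, OpenCV 4.12 (cv2) and the standard library are available. Lean on these libraries where they do the work, as an engineer would, in place of code of your own. Each camera call takes 0.05 s, during which the arm holds its last target. There are 200 camera calls.

## Working session

There is one attempt and no reset: what is moved stays moved. The work goes in short steps, Python scripts to look and compute and a shell command to move; the robot and the scene stay as the last step left them, time stands still between calls to the robot, and variables do not carry over. Pictures are saved under pics/ and viewed, about 8 in all and at most 12, crops included, and the job is handed in when it is done.

```bash
mkdir -p pics; cat > h.py <<'E'
import numpy as np, cv2
from bench import ctrl, imaging, finder
from scipy.spatial.transform import Rotation as R
def ray(im,px):  # px=(col,row)
    K=np.array(im["intrinsics"]);k=im["k1"]
    d=np.array([(px[0]-K[0,2])/K[0,0],(px[1]-K[1,2])/K[1,1]]);u=d.copy()
    for _ in range(30): u=d/(1+k*(u@u))
    P=np.array(im["pose"]);return P[:3,3],P[:3,:3]@np.array([u[0],u[1],1])
def at_z(im,px,z):
    o,d=ray(im,px);return o+d*(z-o[2])/d[2]
def pix(im,p):
    P=np.array(im["pose"]);c=P[:3,:3].T@(np.array(p)-P[:3,3]);u=c[:2]/c[2];u=u*(1+im["k1"]*(u@u))
    K=np.array(im["intrinsics"]);return np.array([K[0,0]*u[0]+K[0,2],K[1,1]*u[1]+K[1,2]])
def save(im,name): cv2.imwrite(f"pics/{name}.png",im["frame"][:,:,::-1])
def st():
    s=ctrl.get_state();print({k:np.round(s[k],4).tolist() for k in ["time","position","tool_rot","ft_force","torque","grip_width","joint_positions"]});return s
E
python3 - <<'E'
from h import *
np.set_printoptions(precision=4,suppress=True)
s=st();print(R.from_rotvec(s["tool_rot"]).as_matrix())
ims=[]
for c in ["top","scene"]:
    im=imaging.get_image(c);ims.append(im["frame"])
    print(c,np.array(im["pose"])[:3,3])
    for n,z in [("cap",0),("cell",0),("cell_land",.078),("cell_shoulder",.0627),("window_cap",0),("blower_bulb",0),("tape_roll",0),("tweezers",0)]:
        for d in finder.spot_point(n,c)[:3]:
            p=d["point"];px=(p[1]*512,p[0]*384);print(n,round(d["conf"],2),np.round(px,1),at_z(im,px,z))
cv2.imwrite("pics/a.png",np.vstack(ims)[:,:,::-1][:, :])
cv2.imwrite("pics/top.png",ims[0][:,:,::-1]);cv2.imwrite("pics/scene.png",ims[1][:,:,::-1])
cv2.imwrite("pics/a.png",cv2.resize(np.hstack(ims)[:,:,::-1],(800,300)))
E
```

```text
{'time': 0.0, 'position': [0.1979, -0.6185, 0.2154], 'tool_rot': [-3.1022, -0.4844, 0.0006], 'ft_force': [0.6112, 0.1122, -0.1064], 'torque': [0.0595, 0.0278, 0.0067], 'grip_width': 1.0001, 'joint_positions': [1.2751, 0.3218, -0.0701, 1.4517, 0.0226, 1.3708, -0.0569]}
[[ 0.9524  0.3049 -0.0007]
 [ 0.3049 -0.9524  0.0018]
 [-0.0001 -0.0019 -1.    ]]
top [0.4176 0.2238 0.938 ]
cap 0.86 [243.8 149.3] [0.627  0.2927 0.    ]
cap 0.64 [315.9 207.9] [0.4963 0.1303 0.    ]
cap 0.63 [354.6 222.8] [0.4641 0.0441 0.    ]
cell 0.9 [240.  206.8] [0.4968 0.2986 0.    ]
cell_land 0.94 [239.4 201.1] [0.5018 0.2939 0.078 ]
cell_shoulder 0.93 [239.8 202.6] [0.5002 0.2942 0.0627]
window_cap 0.7 [295.3 146.2] [0.6353 0.1766 0.    ]
tape_roll 0.61 [192.9 257.5] [0.3827 0.4012 0.    ]
tweezers 0.57 [265.2 261.8] [0.3762 0.241  0.    ]
scene [ 0.0546 -0.5898  0.4792]
cap 0.81 [288.5 279.7] [0.4745 0.0469 0.    ]
cap 0.8 [279.6 258.3] [0.4995 0.1207 0.    ]
cap 0.74 [288.2 211.6] [0.6315 0.3031 0.    ]
cell 0.79 [238.3 222.4] [ 0.4976  0.3006 -0.    ]
cell_land 0.73 [240.  192.4] [0.4953 0.2891 0.078 ]
cell_shoulder 0.94 [241.3 201. ] [0.4927 0.2772 0.0627]
window_cap 0.9 [317. 233.] [0.6292 0.1797 0.    ]
blower_bulb 0.68 [315.1 230. ] [0.6338 0.1936 0.    ]
blower_bulb 0.59 [267.4 196.8] [0.6313 0.4039 0.    ]
tape_roll 0.58 [177.3 214.2] [0.3886 0.4006 0.    ]
tweezers 0.61 [196.4 246.6] [0.3706 0.2353 0.    ]
tweezers 0.4 [239.7 200.1] [0.5575 0.4144 0.    ]
```

View pics/top.png

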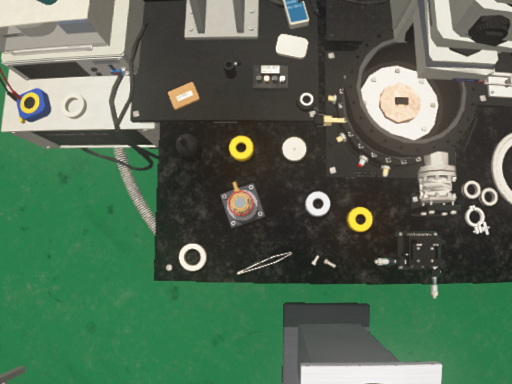

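View pics/scene.png

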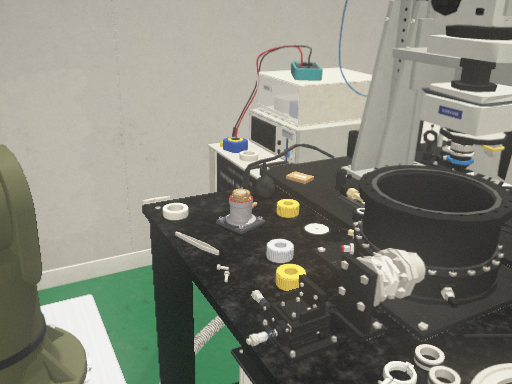

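The top view shows the silver cap at about (317,204), the cell at (240,205), and yellow look-alikes at (241,148) and (360,219). In the scene view the silver cap is at (280,251). Next I refine both positions and check how tall the obstacles along the path are.

```bash
python3 - <<'E'
from h import *
np.set_printoptions(precision=3,suppress=True)
t=imaging.get_image("top")
f=t["frame"].astype(int)
m=((f.min(2)>110)&(f.max(2)-f.min(2)<40)).astype(np.uint8)
n,l,sta,c=cv2.connectedComponentsWithStats(m[185:225,295:340])
for i in range(1,n):
    if sta[i,4]>50:
        px=c[i]+[295,185];print("silver blob",px,sta[i],at_z(t,px,.026))
for d in finder.trace("cap","top")[:4]:
    p=d["point"];px=(p[1]*512,p[0]*384);print(np.round(px,1),d["conf"],at_z(t,px,.024))
im=imaging.get_image("scene")
for nm,px in [("lens",(458,165)),("chamb",(362,185)),("chamb front",(430,215)),("flange",(395,255)),("stage",(300,285)),("stagetop",(340,225))]:
    o,d=ray(im,px)
    print(nm,[ (o+d*(z-o[2])/d[2]).round(2).tolist() for z in (.05,.1,.15,.2,.25,.3,.35)])
for nm,px in [("flange",(435,170)),("chamber left",(345,100)),("chamber near",(385,160)),("stage",(415,250)),("scope",(425,75)),("cell gas stub tip",(236,185))]:
    print(nm,[at_z(t,px,z).round(3)[:2].tolist() for z in (.034,.1,.15,.2,.3,.4)])
E
```

```text
silver blob [317.292 203.282] [ 10   6  26  25 418] [0.504 0.13  0.026]
[243.4 151.8] 0.93 [0.616 0.292 0.024]
[353.2 221.5] 0.77 [0.466 0.052 0.024]
[316.2 201.6] 0.76 [0.508 0.132 0.024]
[186.9 142.3] 0.58 [0.637 0.418 0.024]
lens [[1.17, 0.28, 0.05], [1.04, 0.18, 0.1], [0.91, 0.07, 0.15], [0.78, -0.03, 0.2], [0.65, -0.13, 0.25], [0.52, -0.23, 0.3], [0.39, -0.33, 0.35]]
chamb [[0.82, 0.27, 0.05], [0.73, 0.17, 0.1], [0.64, 0.07, 0.15], [0.55, -0.03, 0.2], [0.46, -0.13, 0.25], [0.37, -0.23, 0.3], [0.29, -0.33, 0.35]]
chamb front [[0.84, 0.06, 0.05], [0.75, -0.01, 0.1], [0.66, -0.09, 0.15], [0.57, -0.16, 0.2], [0.47, -0.24, 0.25], [0.38, -0.32, 0.3], [0.29, -0.39, 0.35]]
flange [[0.65, -0.03, 0.05], [0.58, -0.1, 0.1], [0.51, -0.16, 0.15], [0.44, -0.23, 0.2], [0.37, -0.29, 0.25], [0.3, -0.36, 0.3], [0.23, -0.42, 0.35]]
stage [[0.44, -0.04, 0.05], [0.39, -0.1, 0.1], [0.35, -0.17, 0.15], [0.3, -0.23, 0.2], [0.26, -0.3, 0.25], [0.22, -0.36, 0.3], [0.17, -0.42, 0.35]]
stagetop [[0.63, 0.11, 0.05], [0.57, 0.03, 0.1], [0.5, -0.05, 0.15], [0.43, -0.14, 0.2], [0.36, -0.22, 0.25], [0.3, -0.3, 0.3], [0.23, -0.38, 0.35]]
flange [[0.58, -0.13], [0.568, -0.104], [0.559, -0.085], [0.55, -0.065], [0.532, -0.026], [0.514, 0.013]]
chamber left [[0.734, 0.068], [0.711, 0.08], [0.693, 0.088], [0.676, 0.097], [0.641, 0.114], [0.606, 0.131]]
chamber near [[0.6, -0.018], [0.586, -0.0], [0.576, 0.013], [0.566, 0.027], [0.546, 0.053], [0.526, 0.08]]
stage [[0.405, -0.081], [0.406, -0.059], [0.407, -0.042], [0.407, -0.025], [0.409, 0.009], [0.41, 0.043]]
scope [[0.799, -0.118], [0.771, -0.093], [0.75, -0.074], [0.729, -0.055], [0.687, -0.017], [0.645, 0.02]]
cell gas stub tip [[0.541, 0.306], [0.532, 0.3], [0.525, 0.295], [0.518, 0.29], [0.505, 0.281], [0.491, 0.272]]
```

```bash
python3 -m jog '[[[4.5,-1.2,-0.2,0,0,-4.5,7.5],[4.5,-1.2,-0.2,0,0,-4.5,7.5],[4.5,-1.2,-0.2,0,0,-4.5,7.5],[4.5,-1.2,-0.2,0,0,-4.5,7.5],[4.5,-1.2,-0.2,0,0,-4.5,7.5],[4.5,-1.2,-0.2,0,0,-5,7.5],[4.5,-1.2,-0.2,0,0,-5,7.5],[4.5,-1.2,0,0,0,-5,7.5],[4.5,-1.2,0,0,0,-5,7.5],[4.5,-1.2,0,0,0,-5,7.5],[4.5,-0.5,0,0,0,-5,7.5],[4.5,-0.5,0,0,0,-5,7.5]]]' 10; python3 -c "
from h import *;st()"
```

```text
time: 2.25
position: [0.4933, -0.1666, 0.2307]
tool_rot: [2.484, 1.922, 0.0]
ft_force: [0.6, -0.3, 1.0]
grip_width: 0.858
{'time': 2.25, 'position': [0.4933, -0.1666, 0.2307], 'tool_rot': [2.4838, 1.922, 0.0005], 'ft_force': [0.6234, -0.2758, 0.9879], 'torque': [-0.0205, -0.1634, -0.0374], 'grip_width': 0.8579, 'joint_positions': [0.7796, 0.0638, -0.5239, 1.7327, 0.0331, 1.3528, -0.0043]}
```

```bash
python3 -m jog '[[[4.2,0.2,0.5,0,0,-4.5,7.5],[4.2,0.2,0.5,0,0,-4.5,7.5],[4.2,0.2,0.5,0,0,-4.5,7.5],[4.2,0.2,0.5,0,0,-4.5,7.5],[4.2,0.1,0.5,0,0,-4.5,7.5],[4.2,0.1,0.5,0,0,-4.5,7.5],[4.2,0.1,0.5,0,0,-4.5,7.5],[0,0,0,0,0,0,7.5],[0,0,0,0,0,0,7.5]]]' 10; python3 - <<'E'
from h import *
st()
w=imaging.get_image("wrist");save(w,"w1");print(np.array(w["pose"]).round(3))
for n,z in [("cap",0)]:
  for d in finder.spot_point(n,"wrist")[:3]:
    p=d["point"];px=(p[1]*512,p[0]*384);print(n,d["conf"],np.round(px,1),at_z(w,px,z))
  for d in finder.trace(n,"wrist")[:2]:
    c,r=cv2.findContours(d["region"].astype(np.uint8),0,2)
    k=max(c,key=cv2.contourArea);e,rad=cv2.minEnclosingCircle(k);print(e,rad,at_z(w,e,.026),at_z(w,e,.02))
E
```

```text
time: 3.15
position: [0.5096, 0.1222, 0.1955]
tool_rot: [1.871, 2.523, -0.001]
ft_force: [1.4, -0.8, 0.4]
grip_width: 0.859
{'time': 3.15, 'position': [0.5096, 0.1222, 0.1955], 'tool_rot': [1.8707, 2.5233, -0.0005], 'ft_force': [1.43, -0.8494, 0.3836], 'torque': [-0.051, -0.1579, 0.0079], 'grip_width': 0.8589, 'joint_positions': [0.464, 0.1227, -0.7993, 1.7677, 0.092, 1.2893, -0.0623]}
[[ 0.957  0.281  0.072  0.491]
 [ 0.29  -0.927 -0.237  0.187]
 [ 0.     0.247 -0.969  0.364]
 [ 0.     0.     0.     1.   ]]
cap 0.85 [199.2 227.8] [0.47148131 0.03678012 0.        ]
cap 0.84 [417.9  30.5] [0.62437573 0.29724327 0.        ]
cap 0.8 [247.3 158.4] [0.5008839 0.1283921 0.       ]
(199.28408813476562, 229.02272033691406) 24.44511604309082 [0.47326095 0.04619702 0.026     ] [0.47295294 0.04369743 0.02      ]
(428.668212890625, 26.331775665283203) 37.95255661010742 [0.62267932 0.29528447 0.026     ] [0.62502415 0.29720727 0.02      ]
```

View pics/w1.png

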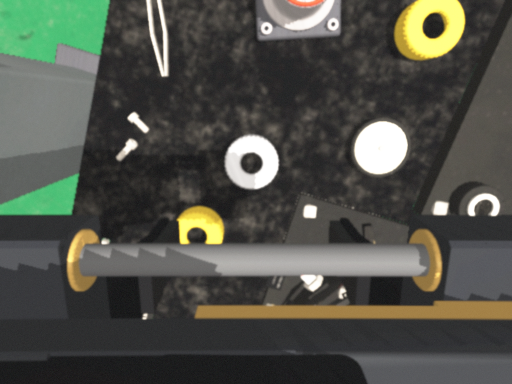

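The wrist view shows the silver cap at about (252,162), with the area around it clear for the fingers. I'll fit its circle for the exact centre.

```bash
python3 - <<'E'
from h import *
w=imaging.get_image("wrist");f=w["frame"].astype(int)
m=((f.min(2)>95)&(f.max(2)-f.min(2)<40)).astype(np.uint8)[120:205,210:295]
k=max(cv2.findContours(m,0,2)[0],key=cv2.contourArea);(e,r)=cv2.minEnclosingCircle(k);e=np.array(e)+[210,120];print(e,r)
g=w["frame"][:,:,:].max(2)[140:185,230:275];hm=(g<60).astype(np.uint8)
n,l,s,c=cv2.connectedComponentsWithStats(hm);print(s[1:],c[1:]+[230,140])
for px in [e]+[x+[230,140] for x,q in zip(c[1:],s[1:]) if q[4]>60]:
  print(at_z(w,px,.026),at_z(w,px,.016))
for p in [(.503,.129,.026),(.503,.129,.0)]: print(pix(w,p))
E
```

```text
[251.62134171 158.5826149 ] 28.149703979492188
[[  0   0   1   1   1]
 [ 12  13   7  16  64]
 [ 19  13  12  17 109]
 [ 41  38   4   7  21]
 [  0  40   9   5  28]
 [ 36  43   3   2   4]] [[230.         140.        ]
 [244.6875     160.265625  ]
 [255.63302752 161.48623853]
 [272.80952381 181.52380952]
 [232.71428571 182.53571429]
 [267.25       183.75      ]]
[0.5051978  0.13096227 0.026     ] [0.5055952  0.12938051 0.016     ]
[0.49904467 0.12736483 0.026     ] [0.49925997 0.1256766  0.016     ]
[0.50986815 0.12929736 0.026     ] [0.51040377 0.12766633 0.016     ]
[248.95160362 159.82892165]
[249.29748825 155.82400406]
```

```bash
python3 -m jog '[[[0.8,-0.25,3,0,0,0,7.5],[0,0,4,0,0,0,7.5],[0,0,4,0,0,0,7.5],[0,0,3,0,0,0,7.5],[0,0,2,0,0,0,7.5],[0,0,0.9,0,0,0,7.5],[0,0,0,0,0,0,7.5],[0,0,0,0,0,0,7.5]]]' 10; python3 - <<'E'
from h import *
st()
E
```

```text
time: 4.15
position: [0.5062, 0.1279, 0.0274]
tool_rot: [1.875, 2.52, 0.002]
ft_force: [0.3, -0.6, 0.0]
grip_width: 0.861
{'time': 4.15, 'position': [0.5062, 0.1279, 0.0274], 'tool_rot': [1.8747, 2.5196, 0.0016], 'ft_force': [0.2728, -0.5939, 0.0202], 'torque': [-0.0056, -0.1496, 0.0134], 'grip_width': 0.8609, 'joint_positions': [0.3781, 0.3218, -0.7613, 1.9487, 0.2679, 0.9716, -0.2188]}
```

```bash
python3 -m jog '[[[0,0,0,0,0,0,5],[0,0,0,0,0,0,5],[0,0,0,0,0,0,5],[0,0,0,0,0,0,5],[0,0,0,0,0,0,5],[0,0,0,0,0,0,5]]]' 20; python3 -m jog '[[[0,0,-2,0,0,0,5],[0,0,-4,0,0,0,5],[0,0,-4,0,0,0,5],[0,0,-2,0,0,0,5],[0,0,0,0,0,0,5],[0,0,0,0,0,0,5]]]'; python3 - <<'E'
from h import *
s=st()
w=imaging.get_image("wrist");save(w,"w2")
for n,z in [("cell_land",.078),("cell_shoulder",.0627),("cell",0)]:
  for d in finder.spot_point(n,"wrist")[:2]:
    p=d["point"];px=(p[1]*512,p[0]*384);print(n,d["conf"],np.round(px,1),at_z(w,px,z).round(4))
E
```

```text
time: 4.75
position: [0.5053, 0.1281, 0.0265]
tool_rot: [1.874, 2.521, -0.0]
ft_force: [-0.3, 0.6, -0.9]
grip_width: 0.579
time: 5.35
position: [0.5052, 0.1279, 0.1462]
tool_rot: [1.874, 2.521, -0.001]
ft_force: [-0.6, -0.4, -0.1]
grip_width: 0.576
{'time': 5.35, 'position': [0.5052, 0.1279, 0.1462], 'tool_rot': [1.8741, 2.5208, -0.0006], 'ft_force': [-0.6464, -0.3606, -0.0742], 'torque': [0.0031, -0.0974, -0.0066], 'grip_width': 0.5762, 'joint_positions': [0.4509, 0.1637, -0.8101, 1.837, 0.1279, 1.194, -0.1075]}
```

View pics/w2.png

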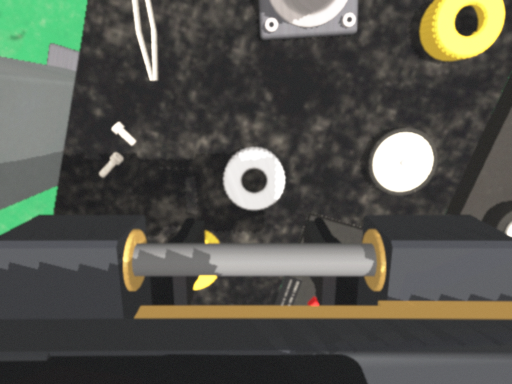

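```bash
python3 - <<'E'
from h import *
s=ctrl.get_state();w=imaging.get_image("wrist");p=np.array(s["position"])
print("pose",np.array(w["pose"]).round(4).tolist())
A=R.from_rotvec(s["tool_rot"]).as_matrix();print(A.round(3))
for q in [(0,0,0),(0,0,.022),(0,.025,.022),(0,-.025,.022),(0,0,.12)]: print(q,pix(w,p+A@np.array(q)))
print("cap now",at_z(w,(254,180),.026), at_z(w,(254,178),.02))
t=imaging.get_image("top");save(t,"t2")
f=t["frame"].astype(int)
for n in ["cap"]:
  for d in finder.spot_point(n,"top")[:4]:
    p=d["point"];px=(p[1]*512,p[0]*384);print(d["conf"],np.round(px,1),at_z(t,px,0))
sc=imaging.get_image("scene")
for d in finder.spot_point("cap","scene")[:4]:
    p=d["point"];px=(p[1]*512,p[0]*384);print("sc",d["conf"],np.round(px,1),at_z(sc,px,0))
cv2.imwrite("pics/s2.png",np.hstack([cv2.resize(sc["frame"][160:320,180:340],(400,400),interpolation=2),cv2.resize(t["frame"][120:280,200:360],(400,400),interpolation=2)])[:,:,::-1])
E
```

```text
pose [[0.9577, 0.2796, 0.0683, 0.4859], [0.2878, -0.9281, -0.2364, 0.1926], [-0.0027, 0.246, -0.9693, 0.3135], [0.0, 0.0, 0.0, 1.0]]
[[-0.288  0.958 -0.003]
 [ 0.958  0.288 -0.   ]
 [ 0.001 -0.003 -1.   ]]
(0, 0, 0) [252.88345672 234.13700681]
(0, 0, 0.022) [252.99903284 220.11407383]
(0, 0.025, 0.022) [295.5123459  220.09738168]
(0, -0.025, 0.022) [210.48546737 220.14586264]
(0, 0, 0.12) [253.31139534 182.19161651]
cap now [0.50387475 0.13014075 0.026     ] [0.5037325  0.13055957 0.02      ]
0.87 [244.4 149.5] [0.62659981 0.29140434 0.        ]
0.61 [315.7 207.4] [0.49740235 0.13072677 0.        ]
sc 0.88 [289.3 214.9] [ 6.23958002e-01  2.85976436e-01 -5.55111512e-17]
sc 0.81 [280.5 258.6] [0.50055477 0.11897087 0.        ]
sc 0.59 [289.8 281.1] [0.47419481 0.04194323 0.        ]
```

View pics/s2.png

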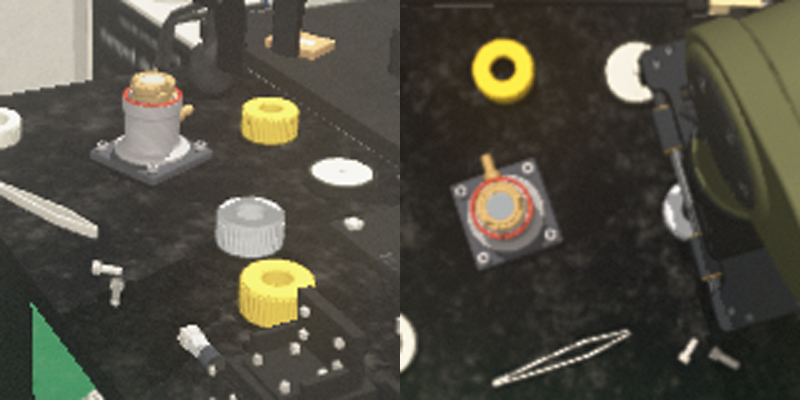

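The grip failed: the cap is still on the bench, at crop (250,225), apparently unmoved. I'll go down again and check from the side before closing.

```bash
python3 -m jog '[[[0,0,0,0,0,0,7.5],[0,0,0,0,0,0,7.5],[0,0,2,0,0,0,7.5],[0,0,4,0,0,0,7.5],[0,0,4,0,0,0,7.5],[0,0,2,0,0,0,7.5],[0,0,0,0,0,0,7.5]]]' 20; python3 - <<'E'
from h import *
s=st()
w=imaging.get_image("wrist");sc=imaging.get_image("scene")
cv2.imwrite("pics/s3.png",np.hstack([cv2.resize(sc["frame"][170:330,200:360],(400,400),interpolation=2),cv2.resize(w["frame"][120:280,170:330],(400,400),interpolation=2)])[:,:,::-1])
p=np.array(s["position"])
for q in [p,p-[0,0,.022]]:print(pix(sc,q),pix(w,q))
E
```

```text
time: 6.5
position: [0.5025, 0.1275, 0.0235]
tool_rot: [-1.871, -2.518, 0.007]
ft_force: [-0.2, -0.5, 0.4]
grip_width: 0.859
{'time': 6.5, 'position': [0.5025, 0.1275, 0.0235], 'tool_rot': [-1.871, -2.5176, 0.0065], 'ft_force': [-0.1545, -0.4583, 0.4013], 'torque': [0.0017, -0.1224, 0.0204], 'grip_width': 0.8591, 'joint_positions': [0.3828, 0.3282, -0.7672, 1.9532, 0.2721, 0.9719, -0.2219]}
[279.67496684 245.91032343] [252.89767888 234.19567141]
[279.20473475 255.76058903] [253.24622258 220.21643892]
```

View pics/s3.png

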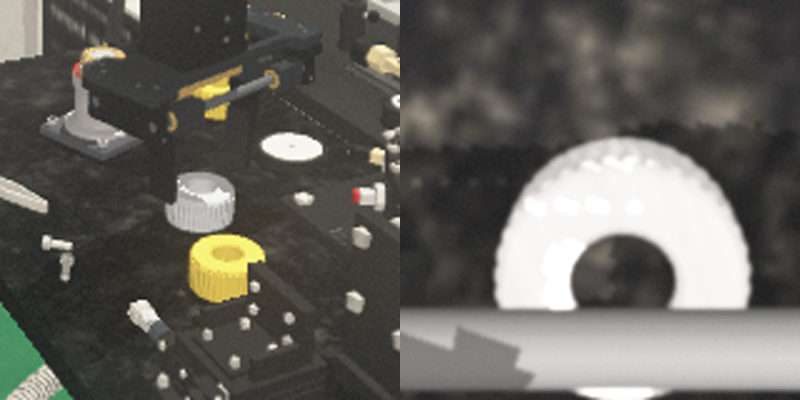

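The fingers do straddle the cap: in the wrist crop its hole centre is at the predicted TCP row, about 2 mm off along y. Now I close further and watch the width.

```bash
python3 -m jog '[[[0,0.2,0,0,0,0,5],[0,0,0,0,0,0,4],[0,0,0,0,0,0,4],[0,0,0,0,0,0,4],[0,0,0,0,0,0,4],[0,0,0,0,0,0,4],[0,0,0,0,0,0,4],[0,0,0,0,0,0,4]]]' 25; python3 -m jog '[[[0,0,-1,0,0,0,4],[0,0,-1,0,0,0,4],[0,0,-1,0,0,0,4]]]'
```

```text
time: 7.4
position: [0.5071, 0.1287, 0.0264]
tool_rot: [-1.874, -2.521, 0.0]
ft_force: [0.8, 0.1, -0.2]
grip_width: 0.457
time: 7.7
position: [0.5075, 0.1289, 0.0577]
tool_rot: [1.874, 2.521, 0.001]
ft_force: [-0.8, -0.6, -0.6]
grip_width: 0.462
```

```bash
python3 - <<'E'
from h import *
s=ctrl.get_state();p=np.array(s["position"]);A=R.from_rotvec(s["tool_rot"]).as_matrix()
w=imaging.get_image("wrist");sc=imaging.get_image("scene")
cv2.imwrite("pics/s4.png",np.hstack([cv2.resize(sc["frame"][190:290,230:330],(400,400),interpolation=2),cv2.resize(w["frame"][120:280,170:330],(400,400),interpolation=2)])[:,:,::-1])
for y in (-.0375,-.02,.02):
  for z in (0,.022):
    q=p+A@[0,y,z];print(y,z,q.round(3),(pix(sc,q)-[230,190])*4,(pix(w,q)-[170,120])*2.5+[400,0])
q=np.array([.505,.129,.026]);print((pix(sc,q)-[230,190])*4)
print("at 6.5 state tip, prev crop", [(pix(sc,np.array([.5025,.1275,.0235])+A@[0,y,.022])-[200,170])*2.5 for y in (-.0375,.0375)])
E
```

```text
-0.0375 0 [0.472 0.118 0.058] [155.64553725 181.83616679] [428.87716609 285.70278112]
-0.0375 0.022 [0.472 0.118 0.036] [154.11188102 223.06310051] [448.11084899 250.58167404]
-0.02 0 [0.488 0.123 0.058] [180.95966164 170.49427375] [512.18622871 285.60896359]
-0.02 0.022 [0.488 0.123 0.036] [179.22175556 211.3149277 ] [522.56382673 250.51662284]
0.02 0 [0.527 0.135 0.058] [236.51796562 145.59420453] [702.4083024 285.5207367]
0.02 0.022 [0.527 0.135 0.036] [234.35260416 185.51194256] [692.6008824  250.43759773]
[201.69788171 216.70063129]
at 6.5 state tip, prev crop [array([165.00665396, 230.78866155]), array([229.34011828, 198.75726092])]
```

View pics/s4.png

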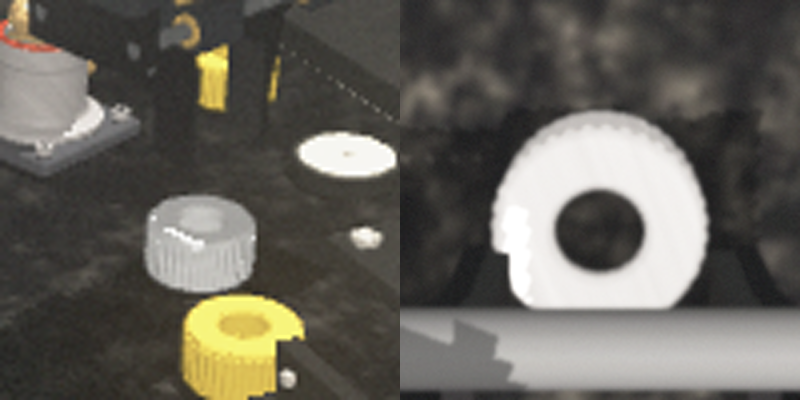

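The scene crop puts the fingertips near (175,150), about 60 px (25–30 mm) above where the nominal tool geometry predicts, so they close above the cap. I'll open and go down by feel.

```bash
python3 -m jog '[[[0,0,0,0,0,0,7.5],[0,0,0,0,0,0,7.5],[0,0,0,0,0,0,7.5],[0,0,0,0,0,0,7.5],[0,0,0,0,0,0,7.5],[0,0,0,0,0,0,7.5],[0,0,0,0,0,0,7.5],[0,0,2,0,0,0,7.5],[0,0,1.2,0,0,0,7.5],[0,0,0.1,0,0,0,7.5],[0,0,0,0,0,0,7.5]]]' 25;python3 -m jog '[[[0,0,0.2,0,0,0,7.5],[0,0,0,0,0,0,7.5]]]';python3 -m jog '[[[0,0,0.2,0,0,0,7.5],[0,0,0,0,0,0,7.5]]]'
```

```text
time: 8.9
position: [0.5069, 0.1288, 0.0232]
tool_rot: [-1.873, -2.521, 0.001]
ft_force: [-0.6, -0.4, 0.2]
grip_width: 0.861
time: 9.1
position: [0.5075, 0.1288, 0.0218]
tool_rot: [1.874, 2.521, 0.001]
ft_force: [-0.0, 0.0, -0.0]
grip_width: 0.867
time: 9.3
position: [0.5072, 0.1286, 0.0194]
tool_rot: [1.874, 2.521, -0.0]
ft_force: [-0.3, 0.2, -0.2]
grip_width: 0.866
```

No contact even with the tips nominally below the bench, so the tool really is about 2 cm short. I'll keep going down in small steps.

```bash
for i in 1 2; do python3 -m jog '[[[0,0,0.3,0,0,0,7.5],[0,0,0.2,0,0,0,7.5],[0,0,0,0,0,0,7.5]]]'|egrep 'pos|force'; done; python3 -m jog '[[[0,0,0,0,0,0,4],[0,0,0,0,0,0,4],[0,0,0,0,0,0,4],[0,0,0,0,0,0,4],[0,0,0,0,0,0,4],[0,0,0,0,0,0,4],[0,0,0,0,0,0,4],[0,0,0,0,0,0,4]]]' 20
```

```text
position: [0.5068, 0.1286, 0.014]
ft_force: [0.8, -0.0, 0.3]
position: [0.5069, 0.1286, 0.009]
ft_force: [0.8, 0.4, 0.7]
time: 10.7
position: [0.5072, 0.1286, 0.0095]
tool_rot: [1.874, 2.521, -0.0]
ft_force: [-0.3, -0.3, 1.1]
grip_width: 0.613
```

Gripped: 53.3 mm opening. The TCP read z = 0.0095 with the cap on the bench, which gives my height reference. I'll lift, go part way and locate the cell.

```bash
python3 -m jog '[[[0,0,-2,0,0,0,4],[0,0,-4,0,0,0,4],[0,0,-4,0,0,0,4],[0,0,-4,0,0,0,4],[0,0,-1,0,0,0,4],[1.5,-0.5,0,0,0,0,4],[1.5,-0.5,0,0,0,0,4],[0,0,0,0,0,0,4],[0,0,0,0,0,0,4]]]' ; python3 - <<'E'
from h import *
s=st();p=np.array(s["position"])
w=imaging.get_image("wrist");sc=imaging.get_image("scene")
cv2.imwrite("pics/s5.png",np.hstack([cv2.resize(sc["frame"][150:300,190:340],(400,400),interpolation=2),cv2.resize(w["frame"],(400,300))[:,:].copy() if 0 else cv2.resize(w["frame"][0:300,100:400],(400,400))])[:,:,::-1])
for n,z in [("cell_land",.078),("cell_shoulder",.0627),("cell",0)]:
  for d in finder.spot_point(n,"wrist")[:2]:
    q=d["point"];px=(q[1]*512,q[0]*384);print(n,d["conf"],np.round(px,1),at_z(w,px,z).round(4))
for n in ["cap"]:
  for d in finder.spot_point(n,"wrist")[:3]:
    q=d["point"];px=(q[1]*512,q[0]*384);print(n,d["conf"],np.round(px,1),at_z(w,px,p[2]-.0095).round(4))
E
```

```text
time: 11.6
position: [0.4876, 0.155, 0.158]
tool_rot: [-1.871, -2.522, 0.003]
ft_force: [-0.3, -0.6, -0.5]
grip_width: 0.609
{'time': 11.6, 'position': [0.4876, 0.155, 0.158], 'tool_rot': [-1.8705, -2.5224, 0.0032], 'ft_force': [-0.3141, -0.6307, -0.5277], 'torque': [-0.0342, -0.1457, 0.012], 'grip_width': 0.6088, 'joint_positions': [0.4361, 0.133, -0.8455, 1.8412, 0.1059, 1.2161, -0.1475]}
cell_land 0.68 [333.1   5.2] [0.5003 0.2932 0.078 ]
cell_land 0.3 [330.1   7.8] [0.499  0.2912 0.078 ]
cell_shoulder 0.7 [330.4  12. ] [0.5019 0.2932 0.0627]
cell 0.71 [309.2  27.8] [0.4964 0.2935 0.    ]
cap 0.97 [255.4 227. ] [0.4887 0.1558 0.1485]
cap 0.96 [446.   65.3] [0.5533 0.2631 0.1485]
cap 0.75 [206.  272.7] [0.4697 0.121  0.1485]
```

View pics/s5.png

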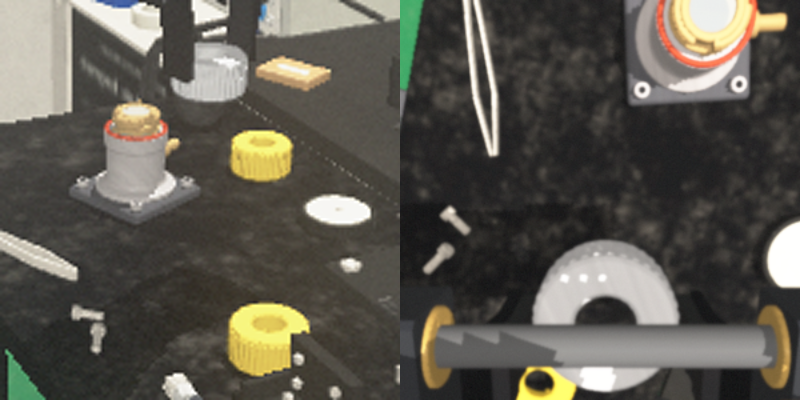

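The cap is held level, and the wrist estimate of it agrees with the TCP to about 1 mm. The cell axis comes out near (0.501, 0.2935). I'll move over it and check alignment.

```bash
python3 -m jog '[[[3.2,1.3,0,0,0,0,4],[3.2,1.3,0,0,0,0,4],[3.2,1.3,1,0,0,0,4],[3.2,1.3,1,0,0,0,4],[0,0,1,0,0,-4,4],[0,0,0,0,0,-4,4],[0,0,0,0,0,-4,4],[0,0,0,0,0,0,4],[0,0,0,0,0,0,4]]]' ; python3 - <<'E'
from h import *
s=st();p=np.array(s["position"])
for c in ["wrist","top","scene"]:
 w=imaging.get_image(c)
 for n,z in [("cap",p[2]-.0095),("cell_land",.078),("cell_shoulder",.0627),("cell",0)]:
  for d in finder.spot_point(n,c)[:3]:
    q=d["point"];px=(q[1]*512,q[0]*384);print(c,n,round(d["conf"],2),np.round(px,1),at_z(w,px,z).round(4))
 if c=="wrist":W=w
 if c=="scene":
  print("pred TCP scene",pix(w,p))
  cv2.imwrite("pics/s6.png",np.hstack([cv2.resize(w["frame"][130:250,180:300],(400,400),interpolation=2),cv2.resize(W["frame"][80:300,150:370],(400,400))])[:,:,::-1])
E
```

```text
time: 12.8
position: [0.5021, 0.2918, 0.1293]
tool_rot: [-1.603, -2.701, 0.0]
ft_force: [0.1, -0.7, -1.2]
grip_width: 0.607
{'time': 12.8, 'position': [0.5021, 0.2918, 0.1293], 'tool_rot': [-1.6034, -2.7014, 0.0001], 'ft_force': [0.0579, -0.7337, -1.1913], 'torque': [0.0058, -0.1431, -0.0486], 'grip_width': 0.6073, 'joint_positions': [0.1881, 0.3673, -0.9158, 1.713, 0.3086, 1.2146, -0.3054]}
wrist cap 0.61 [371.6 236. ] [0.5624 0.319  0.1198]
wrist cap 0.58 [253.6 226.5] [0.5022 0.2926 0.1198]
top cap 0.73 [356.5 223.6] [0.4567 0.0634 0.1198]
scene cap 0.84 [287.2 211.8] [0.4851 0.0798 0.1198]
scene cap 0.67 [242.3 174.5] [0.4989 0.2865 0.1198]
scene cap 0.6 [292.2 282.3] [ 0.3706 -0.1201  0.1198]
scene cell_land 0.92 [242.1 191. ] [0.503  0.2944 0.078 ]
scene cell_land 0.6 [244.1 174.2] [0.5556 0.3886 0.078 ]
scene cell_land 0.23 [240.5 194.9] [0.4898 0.2757 0.078 ]
scene cell 0.75 [239.4 220.5] [0.5044 0.3086 0.    ]
pred TCP scene [242.58506279 169.35530874]
```

View pics/s6.png

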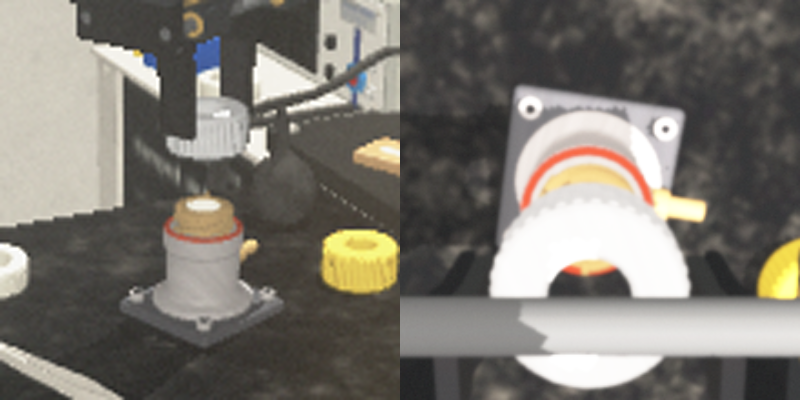

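The scene crop shows the cap (208,130) directly above the neck (205,215), and the wrist crop shows it column-aligned with the seal ring (590 vs 587). Next is a finer cell axis from the red ring, which is about 53 mm across at z≈64.7 mm.

```bash
python3 - <<'E'
from h import *
from scipy.optimize import least_squares
def red(f):
    h=cv2.cvtColor(f,cv2.COLOR_RGB2HSV);return (((h[...,0]<8)|(h[...,0]>172))&(h[...,1]>130)&(h[...,2]>110))
t=imaging.get_image("top");s=imaging.get_image("scene");w=imaging.get_image("wrist")
ft=cv2.imread("pics/top.png")[:,:,::-1].copy();fs=cv2.imread("pics/scene.png")[:,:,::-1].copy()
for nm,im,f,box in [("top",t,ft,(170,235,210,270)),("scene0",s,fs,(180,220,215,265)),("scene",s,s["frame"],(180,220,215,265)),("wrist",w,w["frame"],(140,240,200,320))]:
    m=red(f);yy,xx=np.nonzero(m);k=(yy>box[0])&(yy<box[1])&(xx>box[2])&(xx<box[3]);yy,xx=yy[k],xx[k]
    P=np.array([at_z(im,(x,y),.0645)[:2] for x,y in zip(xx,yy)])
    if len(P)<8: print(nm,len(P));continue
    r=least_squares(lambda q:np.hypot(P[:,0]-q[0],P[:,1]-q[1])-q[2],[.501,.293,.024],loss="soft_l1",f_scale=.001).x
    r2=least_squares(lambda q:np.hypot(P[:,0]-q[0],P[:,1]-q[1])-.0245,[.501,.293],loss="soft_l1",f_scale=.001).x
    print(nm,len(P),r.round(4),"fixed r",r2.round(4), "mean",P.mean(0).round(4))
E
```

```text
top 96 [0.5    0.2933 0.0242] fixed r [0.5    0.2934] mean [0.4983 0.2924]
scene0 36 [0.4985 0.2927 0.0246] fixed r [0.4985 0.2926] mean [0.4921 0.2829]
scene 26 [0.4982 0.2919 0.0244] fixed r [0.4982 0.292 ] mean [0.4913 0.2824]
wrist 389 [0.501  0.2933 0.0247] fixed r [0.5009 0.2934] mean [0.4943 0.3039]
```

```bash
python3 -m jog '[[[0.15,-0.06,2,0,0,0,4],[0,0,1.3,0,0,0,4],[0,0,0.4,0,0,0,4],[0,0,0,0,0,0,4],[0,0,0,0,0,0,4]]]'; for i in 1 2 3; do python3 -m jog '[[[0,0,0.2,0,0,0,4],[0,0,0,0,0,0,4]]]'|egrep 'pos|force'; done
```

```text
time: 14.2
position: [0.5009, 0.2933, 0.0928]
tool_rot: [1.6, 2.703, 0.001]
ft_force: [0.5, 0.1, -0.2]
grip_width: 0.611
position: [0.5008, 0.2932, 0.0907]
ft_force: [-0.2, 1.4, 0.2]
position: [0.5006, 0.293, 0.0883]
ft_force: [0.5, 0.1, -0.9]
position: [0.5005, 0.293, 0.0861]
ft_force: [-0.4, 0.2, -1.2]
```

```bash
for i in 1 2 3 4; do python3 -m jog '[[[0,0,0.1,0,0,0,4],[0,0,0,0,0,0,4]]]'|egrep 'pos|force'; done; python3 -c "
from h import *;st()"
```

```text
position: [0.5006, 0.293, 0.0853]
ft_force: [0.8, -0.0, -0.5]
position: [0.5005, 0.2931, 0.0843]
ft_force: [-0.1, -1.1, -0.5]
position: [0.5007, 0.2932, 0.0835]
ft_force: [0.2, -0.1, 1.2]
position: [0.5007, 0.2933, 0.0832]
ft_force: [-1.3, -0.7, 5.5]
{'time': 15.6, 'position': [0.5007, 0.2933, 0.0832], 'tool_rot': [1.6001, 2.703, -0.0], 'ft_force': [-1.3384, -0.6533, 5.4792], 'torque': [-0.2761, 0.2925, 0.053], 'grip_width': 0.6082, 'joint_positions': [0.1609, 0.4157, -0.8921, 1.7603, 0.3544, 1.1359, -0.3402]}
```

Contact came exactly at the predicted land height, with about 6 N. I'll ease slightly and turn counter-clockwise, watching the force.

```bash
python3 -m jog '[[[0,0,-0.03,0,0,-4,4],[0,0,0,0,0,-4,4],[0,0,0,0,0,0,4]]]'|egrep 'pos|force|rot'; python3 -c "
from h import *;print(ctrl.get_state()['joint_positions'][6],ctrl.get_state()['torque'])"; python3 -m jog '[[[0,0,0,0,0,-4,4],[0,0,0,0,0,-4,4],[0,0,0,0,0,-2,4]]]'|egrep 'pos|force|rot'
```

```text
position: [0.5009, 0.2936, 0.0833]
tool_rot: [1.407, 2.808, 0.002]
ft_force: [-1.0, 0.1, 3.2]
-0.21153415900255593 [-0.03983884 -0.0337637   0.02236946]
position: [0.5008, 0.2937, 0.0833]
tool_rot: [1.157, 2.92, 0.001]
ft_force: [-1.2, 0.4, 4.6]
```

```bash
for i in 1 2; do python3 -m jog '[[[0,0,0,0,0,-4,4],[0,0,0,0,0,-4,4],[0,0,0,0,0,-2,4]]]'|egrep 'pos|force|rot'; done
```

```text
position: [0.5008, 0.2937, 0.0833]
tool_rot: [0.898, 3.01, 0.001]
ft_force: [-1.6, 0.6, 4.3]
position: [0.5005, 0.2929, 0.0824]
tool_rot: [-0.633, -3.077, 0.001]
ft_force: [0.4, 0.6, -1.9]
```

```bash
python3 -m jog '[[[0,0,0,0,0,-4,4],[0,0,0,0,0,-4,4],[0,0,0,0,0,-2,4]]]'|egrep 'pos|force|rot'
```

```text
position: [0.5005, 0.2928, 0.0822]
tool_rot: [-0.362, -3.12, 0.001]
ft_force: [-0.0, -0.5, -0.4]
```

The force fell away, so the lugs are over the gaps. I'll press down now.

```bash
for i in 1 2 3; do python3 -m jog '[[[0,0,0.15,0,0,0,4],[0,0,0,0,0,0,4]]]'|egrep 'pos|force'; done
```

```text
position: [0.5004, 0.2928, 0.0806]
ft_force: [-0.1, 0.4, -1.1]
position: [0.5005, 0.293, 0.0794]
ft_force: [-0.3, 1.2, -1.3]
position: [0.5005, 0.293, 0.078]
ft_force: [0.5, -0.2, -0.9]
```

```bash
for i in 1 2; do python3 -m jog '[[[0,0,0.1,0,0,0,4],[0,0,0,0,0,0,4]]]'|egrep 'pos|force'; done
```

```text
position: [0.5007, 0.2932, 0.0772]
ft_force: [-0.0, -0.4, -0.7]
position: [0.5008, 0.2932, 0.077]
ft_force: [-1.0, -1.2, 5.7]
```

Dropped, with firm contact at cap z ≈ 67.5 mm. Now I screw clockwise, following the 22.5 mm/turn thread (0.25 mm per 4°).

```bash
cat > t.py <<'E'
from h import *
s=ctrl.get_state();A=R.from_rotvec(s["tool_rot"]).as_matrix()
print(round(s["time"],2),"z",round(s["position"][2],4),"F",np.round(s["ft_force"],1),"T",np.round(s["torque"],3),"yaw",round(np.degrees(np.arctan2(A[1,0],A[0,0])),1),"w",round(s["grip_width"]*87,1),"j7",round(s["joint_positions"][6],2))
E
for i in 1 2 3; do python3 -m jog '[[[0,0,0.02,0,0,4,4],[0,0,0.025,0,0,4,4],[0,0,0.025,0,0,4,4]]]'>/dev/null; python3 t.py; done
```

```text
18.4 z 0.0763 F [ 1.1 -0.8  2.4] T [-0.004 -0.282 -0.01 ] yaw 154.6 w 53.1 j7 0.22
18.7 z 0.0756 F [ 1.3 -0.5  2.5] T [-0.056 -0.28  -0.035] yaw 142.6 w 53.0 j7 0.04
19.0 z 0.0749 F [ 0.3 -0.9  2.8] T [-0.131 -0.241  0.031] yaw 130.6 w 53.1 j7 -0.16
```

```bash
for i in 1 2 3; do python3 -m jog '[[[0,0,0.025,0,0,4,4],[0,0,0.025,0,0,4,4],[0,0,0.025,0,0,4,4]]]'>/dev/null; python3 t.py; done
```

```text
19.3 z 0.0741 F [-0.5 -0.1  2.4] T [-0.223 -0.145  0.028] yaw 118.6 w 52.8 j7 -0.35
19.6 z 0.0734 F [-0.2 -0.5  3.2] T [-0.299  0.021  0.063] yaw 106.6 w 52.9 j7 -0.54
19.9 z 0.0729 F [-1.1 -1.5  4.9] T [-0.313  0.095  0.126] yaw 94.6 w 53.2 j7 -0.74
```

```bash
for i in 1 2; do python3 -m jog '[[[0,0,0.02,0,0,3,4],[0,0,0.02,0,0,3,4],[0,0,0,0,0,0,4]]]'>/dev/null; python3 t.py; done
```

```text
20.2 z 0.0727 F [-1.  -2.3  5.9] T [-0.324  0.175 -0.063] yaw 88.7 w 52.9 j7 -0.83
20.5 z 0.0724 F [-1.3 -0.9  8.3] T [-0.367  0.281 -0.033] yaw 82.7 w 53.1 j7 -0.93
```

```bash
for i in 1 2 3; do python3 -m jog '[[[0,0,0,0,0,3,4],[0,0,0,0,0,3,4],[0,0,0,0,0,0,4]]]'>/dev/null; python3 t.py; done
```

```text
20.8 z 0.0725 F [-1.9 -1.7  7.2] T [-0.411  0.315 -0.091] yaw 76.7 w 53.0 j7 -1.03
21.1 z 0.0725 F [-1.6 -1.1  7.2] T [-0.325  0.326 -0.027] yaw 70.7 w 53.2 j7 -1.12
21.4 z 0.0722 F [-1.7 -1.6  6.2] T [-0.328  0.244 -0.008] yaw 64.7 w 53.1 j7 -1.22
```

```bash
for i in 1 2 ; do python3 -m jog '[[[0,0,0,0,0,3,4],[0,0,0,0,0,3,4],[0,0,0,0,0,0,4]]]'>/dev/null; python3 t.py; done
```

```text
21.7 z 0.0722 F [-1.6 -1.1  6.1] T [-0.447  0.392  0.036] yaw 58.7 w 53.3 j7 -1.32
22.0 z 0.0721 F [-1.2 -1.7  5.2] T [-0.407  0.185  0.262] yaw 52.8 w 52.8 j7 -1.42
```

```bash
python3 -m jog '[[[0,0,0,0,0,0,4]]]'>/dev/null; python3 t.py; python3 -m jog '[[[0,0,0,0,0,1.5,4],[0,0,0,0,0,0,4]]]'>/dev/null; python3 t.py
```

```text
22.1 z 0.0721 F [-1.7 -1.7  6.1] T [-0.396  0.203  0.257] yaw 52.8 w 52.9 j7 -1.42
22.3 z 0.0721 F [-1.7 -1.1  5.1] T [-0.387  0.1    0.451] yaw 51.3 w 53.1 j7 -1.44
```

The torque rose to 0.26 and then 0.45 N m at the stop, with cap z = 62.6 mm: it is home. I'll ease slightly to about 0.3 N m, relieve the down-press, then release.

```bash
python3 -m jog '[[[0,0,-0.03,0,0,-0.8,4],[0,0,0,0,0,0,4]]]'>/dev/null; python3 t.py; python3 -m jog '[[[0,0,0,0,0,0,7],[0,0,0,0,0,0,7],[0,0,0,0,0,0,7],[0,0,0,0,0,0,7],[0,0,0,0,0,0,7],[0,0,-2,0,0,0,7],[0,0,-4,0,0,0,7],[0,0,-4,0,0,0,7],[0,0,-3,0,0,0,7],[-4,0,0,0,0,0,7],[-4,0,0,0,0,0,7],[0,0,0,0,0,0,7]]]'>/dev/null; python3 t.py; python3 - <<'E'
from h import *
w=imaging.get_image("wrist");sc=imaging.get_image("scene")
for im,c in ((sc,"scene"),(w,"wrist")):
  for d in finder.spot_point("cap",c)[:3]:
    q=d["point"];px=(q[1]*512,q[0]*384);print(c,round(d["conf"],2),np.round(px,1),at_z(im,px,.0627).round(4))
print("pred scene bottom rim centre",pix(sc,(.5008,.2932,.0627)),"top",pix(sc,(.5008,.2932,.0887)), "top if 68:",pix(sc,(.5008,.2932,.094)))
cv2.imwrite("pics/s7.png",np.hstack([cv2.resize(sc["frame"][160:240,200:280],(400,400),interpolation=2),cv2.resize(w["frame"],(400,300))[:, :].copy() if 0 else cv2.resize(w["frame"][0:384,64:448],(400,400))])[:,:,::-1])
E
```

```text
22.5 z 0.0721 F [-1.  -0.9  5.8] T [-0.369  0.094 -0.108] yaw 52.0 w 53.1 j7 -1.43
23.7 z 0.2009 F [-0.4 -0.1 -0.6] T [-0.013 -0.093  0.005] yaw 51.8 w 70.0 j7 -1.21
scene 0.77 [290.3 282.7] [ 0.4176 -0.045   0.0627]
scene 0.58 [243.3 200.7] [0.4973 0.2767 0.0627]
scene 0.52 [177.2 214.3] [0.3445 0.2706 0.0627]
wrist 0.94 [251.8  77.2] [0.5021 0.2954 0.0627]
pred scene bottom rim centre [241.35938159 197.7766215 ] top [241.51032938 186.79865548] top if 68: [241.54148487 184.53628652]
```

View pics/s7.png

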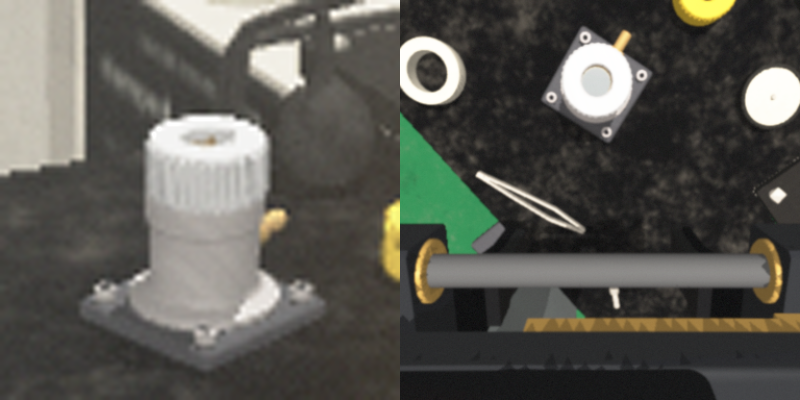

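No red shows between cap and body at crop (205,215), and the cap top centre is at row ~133, matching the predicted 134 for home. One last check that it stays put.

```bash
python3 - <<'E'
from h import *
cv2.imwrite("/tmp/a.png",imaging.get_image("scene")["frame"])
E
python3 -m jog '[[[0,0,0,0,0,0,7],[0,0,0,0,0,0,7],[0,0,0,0,0,0,7],[0,0,0,0,0,0,7],[0,0,0,0,0,0,7],[0,0,0,0,0,0,7],[0,0,0,0,0,0,7],[0,0,0,0,0,0,7],[0,0,0,0,0,0,7],[0,0,0,0,0,0,7]]]'>/dev/null; python3 - <<'E'
from h import *
from bench import close_job
f=imaging.get_image("scene")["frame"];a=cv2.imread("/tmp/a.png")
d=np.abs(f[175:225,215:270].astype(int)-a[175:225,215:270]).mean();print("mean diff",d)
h=cv2.cvtColor(f,cv2.COLOR_RGB2HSV)[175:225,215:270]
print("red px",(((h[...,0]<8)|(h[...,0]>172))&(h[...,1]>130)&(h[...,2]>110)).sum())
print(close_job())
E
```

```text
mean diff 1.751030303030303
red px 0
the job is handed in; nothing more can be done
None
```

I set the cap on the neck, dropped it into the thread, screwed it home and released it. The job was handed in at about 25 s of the 58 s allowed, and no verdict is reported back.

- **Grasp:** The first two grasps closed above the cap and did not move it. The fingertips sit about 2 cm higher than the tool data says, so I went down by feel and gripped at a TCP height of 9.5 mm.
- **Thread start:** The cap met the lands at the predicted height. It turned counter-clockwise for about 40–50° under a press of about 3–6 N before the force fell away. It then seated at a cap height of about 67.5 mm, inside the expected 66.5–68.5 mm.
- **Screwing home:** It took about 115° clockwise to reach the stop, with the cap at about 62.6 mm (home is 62.7 mm). Wrist torque at the stop went from 0.26 to 0.45 N m. That is above the 0.2–0.4 hand-tight range but below the 0.5 limit.
- **Easing off:** I backed off 0.8° before releasing, meaning to leave about 0.3 N m, but the reading fell to about −0.1 N m. The tightness actually left on the cap is therefore not confirmed, although its height did not change.
- **Last checks:** The camera shows the cap level and centred, with its top at the home height and no red of the seal visible. The picture was essentially unchanged after 1 s. The gripper was open and about 13 cm clear. I did not re-measure the bystanders; they looked undisturbed in the pictures.

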